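# Hang the disc stirrer on the spring-gated drip hook

### The job

The rinsed disc stirrer has to drain: take it from the bench and hang it on the hook of the drip stand. Bring its shaft in sideways through the spring gate until the gate has shut behind it, then lower the collar gently into the hook's pocket until it sits fully home and hangs plumb, and let go. Let it down, never drop or force it, and leave the beaker, the timer and the amber bottle where they are.

Things in the scene. Friction and masses are not known exactly. Their poses are not given: they have to be found in the camera images.
- stirrer: Steel disc stirrer, about 0.22 kg, standing on its toothed disc; origin: centre of its underside, z up along the shaft, round about z. Heights: disc 62 mm across 0-12 mm, hub 18 mm across to 22, plain shaft 10 mm across to 130, steel collar 24 mm across 130-140 (lower edge chamfered 2), black ribbed grip sleeve 16 mm across 140-185: hold it there.
- collar (a point): Centre of the flat underside of the stirrer's collar, 130 mm above the stirrer's origin.
- stand: Fixed drip stand: grey base plate, steel drip cup, rod, hook head. Origin: on the bench straight under the centre of the hook's pocket; z up; the hook's slot opens to local -x, so a shaft goes in along local +x at y = 0. Base plate 130 x 190 x 12 mm (local x -60..70, y -131..59); cup 80 mm across, rim 22 mm high. The hook bends if the stirrer presses on the stand with over 30 N.
- under_mouth (a point): Point on the bench straight under the mouth of the slot, at local (-33, 0) mm of the stand. The level hook plate (10 mm thick) has a slot 12.5 mm wide, flared to about 28 mm at the mouth; its end stops a 10 mm shaft 1.25 mm past the pocket's centre. On top round the centre is a round pocket 26 mm across, 6 mm deep, wall 4.5 mm thick, cut through only by the slot: the collar's seat.
- rod_foot (a point): Foot of the upright rod on the bench, at local (0, -95) mm of the stand. Rod 12 mm thick, top at 246 mm. The hook head is clamped on it by hand: the pocket's floor may be anywhere from 172 to 208 mm above the bench (its wall 6 mm higher); this height is NOT reported and must be felt or seen. The clamp does not slip under working forces.
- gate (a joint): Spring gate under the slot: steel finger hinged on the slot's local +y side, 21 mm in front of the pocket's centre, across the slot 11 to 16 mm below the pocket's floor. 0 = shut; opens only inwards (to 1.45 rad) when a shaft pushes it towards local +x with about 3 to 6 N; springs shut once the shaft's axis is within about 3 mm of the pocket's centre.
- beaker: Empty clear plastic beaker, 59 mm across, 70 mm tall, standing; origin: centre of its underside. Leave alone.
- timer: White bench timer, 66 x 66 x 19 mm, lying flat; origin: centre of its underside. Leave alone.
- amber_bottle: Amber bottle with white cap, 58 mm across, 112 mm tall, standing; origin: centre of its underside. Leave alone.

How it is judged:
By the outcome, as a careful person would: the job done as asked, in the order asked, and still so for the second after the job is handed in, with the robot touching nothing.
It also fails if it takes over 61 s, if anything falls off the work surface, if the arm or the gripper's body presses on something with over 40 N, if the wrist force passes 120 N, or if a joint passes its speed limit or range.

### The arm

A 6-joint arm with a two-finger parallel gripper is mounted at the origin on the work surface; the furniture and walls round the work are solid. World frame = base frame: x ahead of the robot, y to its left, z up, the work surface at z = 0. Lengths are in m, angles in rad, forces in N, time in s.
With the tool pointing down it reaches from about 0.375 to 0.9 m from the base axis. Payload 3.1 kg.
Tool frame: the origin (TCP) lies at the very end of the fingers, on their centre line; the grasp point (between the pads) lies 19 mm behind it (hold_point_z is the distance from the TCP to the grasp point, in m); z points along the fingers, x is the direction in which the jaws open and shut, and the axes are right-handed (so a half turn about z gives the same grasp; the last joint's range is limited). The gripper opens to 87 mm and grips with 3 to 60 N. Pads are 19 mm wide; open, the fingers measure 117 mm over their backs; the gripper's body (75 mm by 190 mm) begins 51 mm behind the grasp point.
Start: joints at [1.105, 0.527, 1.433, -0, 1.181, -0.178], TCP at [0.177, 0.599, 0.223] pointing down, gripper open.
Joint ranges: [-3.08, 3.08], [-0.75, 2.2], [0.22, 2.44], [-1.43, 4.57], [0, 2.65], [-2.85, 2.85]. Speed limits (rad/s): [2.79, 2.79, 3.14, 3.14, 3.14, 3.14].

### API

Orientations are given as a unit quaternion [x, y, z, w].
In Python, from rig import * gives the robot as it stands.
- The arm moves only by the tool carry_out, never from a script. Its argument "deltas" is a list of rows, each a list of 7 numbers: the closure, from -1 (fully open) to 1 (shut), then the shift along the tool's x, y, z in units of 25 mm (1.0 is 25 mm), then the turn, a rotation vector about the tool's x, y, z in degrees. In form: [[jaw, x, y, z, rx, ry, rz], ...]. A call has 1 to 8 rows; each row is the pose to reach, as a shift and turn from the pose commanded when the call began, along the tool's axes at that moment; what a row does not reach only later rows make up. A row lasts 1/10 s, in which the tool goes at most 50 mm and 8.59 degrees, less where a joint would pass 70% of its speed; a pose out of reach is approached as far as the arm can. A call with a gripper value outside its range is refused whole. The fingers move at their own pace and stop on an object; "force" is the grip in N (left out, the last holds). Time passes only in rows, so rows that repeat a pose let the fingers close. It gives the time, the measured TCP pose, the force and the opening at its end, in the units of the state.
- get_obs(): the state, without advancing time (a new reading comes with each control period).
- camera(name): name is "side" or "top"; returns (picture, depth): 420x560x3 uint8, red, green, blue; 420x560 float32, m along the optical axis (not along the pixel's ray), 0 where there is no reading.
- camera_info(name): a dict with "mtx" (3x3 intrinsics, pixels), "origin" and "rotation" of the camera in the world. Camera axes: x right, y down, z forward; pixel columns grow to the right and rows downward; lengths in m; the calibration is good to about 2 mm. A picture is of the moment at which its call begins. camera_info takes no time and is no camera call.
- hand_in(): hands the job in, once; it reports no verdict.
Trained networks look in the newest picture that a camera, given by its name, has taken for a name from the list of things; names that differ only in an ending like _2 or _b are one class to them, and where a whole thing is asked for, a point or a joint stands for the part that bears it (a point fixed in the world has none). Each returns a list of dicts, best first, with "score" (0 to 1); they miss things now and then, are a little off and sometimes report something else, mostly with a low value. They report only what shows in the picture. A call takes as long as a camera call.
- spot_in(camera, target): "pixel" ([row, column] in pixels, amid what is visible of it).
The state is a dict: "time": time; "q": joint angles; "joint_velocities": joint speeds; "joint_torque": joint torques, N m; "position": TCP position; "tool_rot": TCP orientation; "ft_force": force on the tool from outside, world axes, zero at the start; "moment": the same for the moment, N m; "grip_width": finger opening in m.
Only numpy, scipy, OpenCV 4.12 (cv2) and the standard library are available. Lean on these libraries where they do the work, as an engineer would, in place of code of your own. Each camera call takes 0.05 s, during which the arm holds its last target.

## Working session

There is one attempt and no reset: what is moved stays moved. The work goes in short steps, Python scripts to look and compute and a tool call to move; the robot and the scene stay as the last step left them, time stands still between calls to the robot, and variables do not carry over. Pictures are saved under pics/ and viewed, and the job is handed in when it is done.

Besides the shell and the picture viewer there is one more tool, called after "Request:" as name(argument=value, ...), one argument or row to a line, values as JSON. carry_out: Moves the arm, as the interface text tells. Its arguments: {"type":"object","properties":{"deltas":{"type":"array"},"force":{"type":"number"}},"required":["deltas"]}

```bash
mkdir -p pics; ls; cat > h.py <<'E'
from rig import *
import numpy as np, cv2
from scipy.spatial.transform import Rotation as R
def info(n):
    c=camera_info(n); return np.array(c['mtx']),np.array(c['origin']),np.array(c['rotation'])
def unproj(n,r,c,d):
    K,o,Rm=info(n); p=np.array([(c-K[0,2])/K[0,0]*d,(r-K[1,2])/K[1,1]*d,d]); return o+Rm@p
def cloud(n,dep):
    K,o,Rm=info(n); h,w=dep.shape; cc,rr=np.meshgrid(np.arange(w),np.arange(h))
    P=np.stack([(cc-K[0,2])/K[0,0]*dep,(rr-K[1,2])/K[1,1]*dep,dep],-1)
    return o+P@Rm.T
def project(n,p):
    K,o,Rm=info(n); q=Rm.T@(np.array(p)-o); return (K@q/q[2])[:2][::-1]
E
python3 - <<'E'
from h import *
for n in('side','top'):
    im,d=camera(n); cv2.imwrite(f'pics/{n}0.png',im[:,:,::-1]); np.save(f'{n}0.npy',d)
    K,o,Rm=info(n); print(n,K.tolist(),o,Rm.tolist())
    for t in['stirrer','stand','gate','beaker','timer','amber_bottle']:
        for s in spot_in(n,t)[:2]:
            r,c=map(int,s['pixel']); print(t,round(s['score'],2),r,c,unproj(n,r,c,d[r,c]).round(3))
print(get_obs())
E
```

```text
pics
side [[410.2023827368302, 0.0, 282.94477735493285], [0.0, 410.2023827368302, 208.41090739573139], [0.0, 0.0, 1.0]] [ 0.15294616 -0.66133243  0.74803929] [0.876808629003087, -0.22358093907973944, 0.10979685472416188, -0.41129410703124625]Traceback (most recent call last):
  File "<stdin>", line 7, in <module>
  File "h.py", line 7, in unproj
    K,o,Rm=info(n); p=np.array([(c-K[0,2])/K[0,0]*d,(r-K[1,2])/K[1,1]*d,d]); return o+Rm@p
                                                                                      ~~^~
ValueError: matmul: Input operand 1 has a mismatch in its core dimension 0, with gufunc signature (n?,k),(k,m?)->(n?,m?) (size 3 is different from 4)
```

```bash
sed -i "s/np.array(c\['rotation'\])/R.from_quat(c['rotation']).as_matrix()/" h.py
python3 - <<'E'
from h import *
for n in('side','top'):
    im,d=camera(n); cv2.imwrite(f'pics/{n}0.png',im[:,:,::-1]); np.save(f'{n}0.npy',d)
    K,o,Rm=info(n); print(n,o,Rm.round(3).tolist())
    for t in['stirrer','stand','gate','beaker','timer','amber_bottle']:
        for s in spot_in(n,t)[:2]:
            r,c=map(int,s['pixel']); print(t,round(s['score'],2),r,c,unproj(n,r,c,d[r,c]).round(3))
print(get_obs())
E
```

```text
side [ 0.15294616 -0.66133243  0.74803929] [[0.876, -0.302, 0.376], [-0.482, -0.562, 0.672], [0.009, -0.77, -0.638]]
stirrer 0.96 193 225 [0.474 0.265 0.006]
stand 0.86 249 310 [ 0.57  -0.058  0.012]
beaker 0.6 173 301 [0.691 0.192 0.052]
timer 0.92 271 244 [ 0.392 -0.049  0.016]
timer 0.71 175 300 [0.688 0.193 0.045]
amber_bottle 0.83 347 315 [ 0.407 -0.332  0.083]
top [ 0.35719041 -0.01676576  1.37242534] [[-0.018, -0.99, 0.139], [-1.0, 0.018, -0.004], [0.001, -0.139, -0.99]]
stirrer 0.66 238 186 [0.474 0.241 0.061]
stand 0.72 211 290 [ 0.553 -0.06   0.021]
stand 0.49 239 186 [0.475 0.248 0.022]
beaker 0.73 169 212 [0.688 0.174 0.008]
timer 0.67 264 285 [ 0.397 -0.042  0.014]
amber_bottle 0.67 254 381 [ 0.416 -0.304  0.11 ]
{'time': 0.8, 'q': array([ 1.10552396e+00,  5.27467488e-01,  1.43269947e+00, -4.05792347e-06,
        1.18137308e+00, -1.78532013e-01]), 'joint_velocities': array([ 0.00026514,  0.00117348, -0.00046877, -0.00012717,  0.00162181,
       -0.00163295]), 'joint_torque': array([ 2.79177348e-04, -4.39956450e+01, -1.76976657e+01,  6.34659966e-02,
        5.02751442e-02,  1.25509007e-05]), 'position': array([0.17675317, 0.59947247, 0.22256856]), 'tool_rot': array([ 8.00882543e-01,  5.98821468e-01,  2.43713530e-05, -1.00825885e-05]), 'ft_force': array([-0.00145366,  0.12937056,  0.22751719]), 'moment': array([ 0.02921546,  0.00847195, -0.05106955]), 'grip_width': 0.08691490870855688}
```

View pics/side0.png

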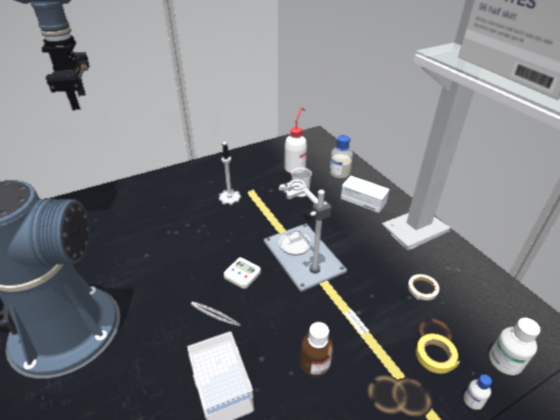

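View pics/top0.png

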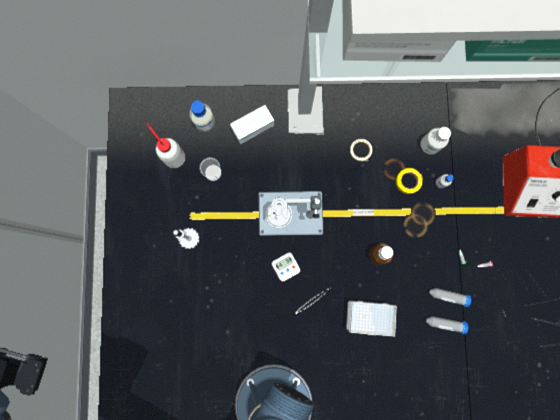

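```bash
python3 - <<'E'
from h import *
a=cv2.imread('pics/side0.png')[160:290,200:360]; b=cv2.imread('pics/top0.png')[180:250,165:335]
cv2.imwrite('pics/sz.png',cv2.resize(a,None,fx=4.6,fy=4.6,interpolation=cv2.INTER_CUBIC))
cv2.imwrite('pics/tz.png',cv2.resize(b,None,fx=4.6,fy=4.6,interpolation=cv2.INTER_CUBIC))
E
```

```text
(no output)
```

View pics/sz.png

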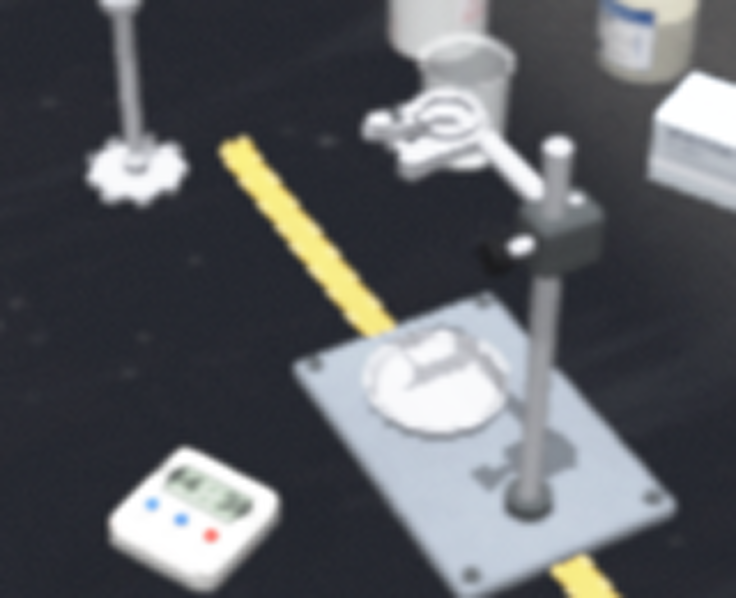

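View pics/tz.png

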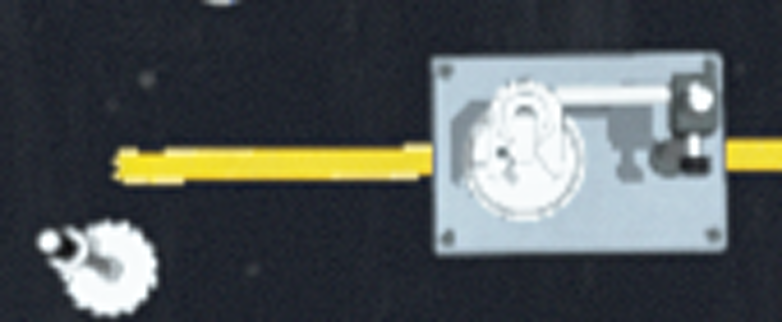

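```bash
python3 - <<'E'
from h import *
from scipy.optimize import least_squares
for n in('side','top'):
    d=np.load(f'{n}0.npy'); P=cloud(n,d); P[d==0]=9
    print(n,'bench z',np.median(P[150:300,200:360,2]))
    m=(np.hypot(P[...,0]-.474,P[...,1]-.25)<.07)
    for lo,hi in[(.004,.02),(.03,.12),(.125,.142),(.145,.2)]:
        q=P[m&(P[...,2]>lo)&(P[...,2]<hi)]
        print(' stir',lo,hi,len(q),q.min(0).round(4) if len(q) else'',q.max(0).round(4)if len(q) else'',np.median(q,0).round(4)if len(q) else'')
    m=(np.abs(P[...,0]-.57)<.12)&(np.abs(P[...,1]+.05)<.14)
    q=P[m&(P[...,2]>.007)&(P[...,2]<.018)]
    rect=cv2.minAreaRect((q[:,:2]*1000).astype(np.float32)); print(' plate',rect,len(q))
    q=P[m&(P[...,2]>.15)]
    h,e=np.histogram(q[:,2],np.arange(.15,.27,.004)); print(list(zip(e.round(3),h)))
    q=P[m&(P[...,2]>.16)&(P[...,1]>-.06)]
    print(q[np.argsort(q[:,2])].round(4)[::max(1,len(q)//40)])
E
```

```text
side bench z 0.0005389698228104312
 stir 0.004 0.02 200 [0.446  0.2097 0.004 ] [0.542  0.2926 0.0198] [0.4747 0.2383 0.0077]
 stir 0.03 0.12 92 [0.472  0.2344 0.03  ] [0.4832 0.2459 0.1195] [0.4757 0.2396 0.075 ]
 stir 0.125 0.142 42 [0.4656 0.2294 0.1256] [0.4877 0.2525 0.142 ] [0.4739 0.2354 0.1383]
 stir 0.145 0.2 89 [0.4691 0.2325 0.145 ] [0.4848 0.2473 0.191 ] [0.4756 0.2378 0.1699]
 plate ((546.6123046875, -61.787750244140625), (131.44886779785156, 193.05274963378906), 0.2576114237308502) 2573
[(np.float64(0.15), np.int64(9)), (np.float64(0.154), np.int64(6)), (np.float64(0.158), np.int64(10)), (np.float64(0.162), np.int64(6)), (np.float64(0.166), np.int64(8)), (np.float64(0.17), np.int64(5)), (np.float64(0.174), np.int64(0)), (np.float64(0.178), np.int64(8)), (np.float64(0.182), np.int64(24)), (np.float64(0.186), np.int64(51)), (np.float64(0.19), np.int64(110)), (np.float64(0.194), np.int64(208)), (np.float64(0.198), np.int64(136)), (np.float64(0.202), np.int64(94)), (np.float64(0.206), np.int64(86)), (np.float64(0.21), np.int64(19)), (np.float64(0.214), np.int64(9)), (np.floa
[... 3637 characters left out ...]
 0.5274 -0.036   0.1991]
 [ 0.5149 -0.01    0.1993]
 [ 0.5488 -0.0079  0.1995]
 [ 0.5201 -0.0075  0.1997]
 [ 0.5201 -0.0049  0.1999]
 [ 0.543  -0.0337  0.2   ]
 [ 0.5115 -0.0434  0.2003]
 [ 0.5277 -0.0076  0.2005]
 [ 0.5271 -0.0411  0.2007]
 [ 0.5555 -0.0598  0.201 ]
 [ 0.5197 -0.0126  0.2012]
 [ 0.5537 -0.0106  0.2014]
 [ 0.5322 -0.0438  0.2015]
 [ 0.5296 -0.0386  0.2018]
 [ 0.5508 -0.0209  0.202 ]
 [ 0.5478 -0.0415  0.2022]
 [ 0.5273 -0.0153  0.2028]
 [ 0.5242 -0.0384  0.2032]
 [ 0.532  -0.036   0.2038]
 [ 0.5245 -0.0153  0.2041]
 [ 0.5349 -0.0103  0.2045]
 [ 0.5477 -0.0131  0.2055]
 [ 0.5394 -0.0413  0.2057]
 [ 0.5341 -0.0386  0.2065]
 [ 0.5575 -0.0262  0.2081]
 [ 0.5546 -0.021   0.2103]]
```

```bash
python3 - <<'E'
from h import *
def toplane(n,px,z):
    K,o,Rm=info(n); px=np.atleast_2d(px).astype(float) # col,row
    ray=np.c_[(px[:,0]-K[0,2])/K[0,0],(px[:,1]-K[1,2])/K[1,1],np.ones(len(px))]@Rm.T
    s=(z-o[2])/ray[:,2]; return (o+ray*s[:,None])[:,:2]
K,_,_=info('top');print(K[0,0])
for n in('side','top'):
    im=cv2.imread(f'pics/{n}0.png'); d=np.load(f'{n}0.npy'); P=cloud(n,d)
    hsv=cv2.cvtColor(im,cv2.COLOR_BGR2HSV)
    # subpixel: upsample intensity mask
    g=cv2.resize(im,None,fx=4,fy=4,interpolation=cv2.INTER_CUBIC).astype(int)
    m=((g.min(2)>70)&(g[...,0]>110)).astype(np.uint8)
    c=project(n,[.5466,-.0618,.012]); 
    mask=np.zeros_like(m); r,cc=int(c[0]*4),int(c[1]*4); w=220; mask[r-w:r+w,cc-w:cc+w]=m[r-w:r+w,cc-w:cc+w]
    L,lab=cv2.connectedComponents(mask); l=lab[r,cc]; comp=(lab==l)&(l>0)
    ys,xs=np.nonzero(comp)
    xy=toplane(n,np.c_[(xs+.5)/4-.5,(ys+.5)/4-.5],.012)*1000
    k=(np.abs(xy[:,0]-546.6)<80)&(np.abs(xy[:,1]+61.8)<110); xy=xy[k]
    print(n,l,len(xy),cv2.minAreaRect(xy.astype(np.float32)))
    # edges: robust extents vs other axis
    for ax,rng in((0,(-130,10)),(1,(495,600))):
        o=1-ax
        for side in(0,1):
            pts=[]
            for b in np.arange(rng[0],rng[1],5):
                s=xy[(xy[:,o]>b)&(xy[:,o]<b+5)]
                if len(s): pts.append((b+2.5,(s[:,ax].min(),s[:,ax].max())[side]))
            pts=np.array(pts); med=np.median(pts[:,1]); pts=pts[np.abs(pts[:,1]-med)<4]
            f=np.polyfit(pts[:,0],pts[:,1],1); print('  ax',ax,side,'at mid',np.polyval(f,-62 if ax==0 else 546.6).round(2),'slope deg',np.degrees(f[0]).round(2),len(pts))
E
```

```text
459.31548781694005
side 1 49698 ((553.33154296875, -61.84519958496094), (219.88961791992188, 146.1916046142578), 89.83251953125)
  ax 0 0 at mid 480.51 slope deg 0.17 28
  ax 0 1 at mid 613.39 slope deg 0.61 21
  ax 1 0 at mid -161.56 slope deg -0.32 16
  ax 1 1 at mid 32.89 slope deg -0.02 16
top 1 42569 ((549.1375732421875, -54.328155517578125), (204.98825073242188, 131.82872009277344), 89.52812194824219)
  ax 0 0 at mid 483.79 slope deg 0.6 28
  ax 0 1 at mid 613.92 slope deg -0.23 28
  ax 1 0 at mid -155.87 slope deg 0.4 21
  ax 1 1 at mid 33.71 slope deg -0.14 19
```

Request:
carry_out(
  deltas=[
    [-1,-1.3,1.95,-1,0,0,8],
    [-1,-2.6,3.9,-1,0,0,16],
    [-1,-3.9,5.85,-1,0,0,24],
    [-1,-5.2,7.8,-1,0,0,32],
    [-1,-6.5,9.75,-1,0,0,40],
    [-1,-7.8,11.7,-1,0,0,48],
    [-1,-9.1,13.6,-1,0,0,56],
    [-1,-10.36,15.58,-1,0,0,64],
  ],
  force=25,
)

```text
time: 1.6
position: [0.4316, 0.2941, 0.2479]
tool_rot: [0.997, 0.081, 0.0, -0.0]
ft_force: [0.3, 1.2, 0.4]
grip_width: 0.0871
```

Request:
carry_out(
  deltas=[
    [-1,0,0,0,0,0,8],
    [-1,0,0,0,0,0,9.56],
    [-1,0,0,0,0,0,9.56],
  ],
)

```text
time: 1.9
position: [0.4302, 0.2958, 0.2475]
tool_rot: [1.0, 0.001, -0.0, -0.0]
ft_force: [0.5, -0.1, -1.0]
grip_width: 0.0873
```

```bash
python3 - <<'E'
from h import *
o=get_obs(); print(o['time'],o['position'],R.from_quat(o['tool_rot']).as_matrix().round(4).tolist(),o['ft_force'],o['q'])
ims=[]
for n in('side','top'):
    im,d=camera(n); np.save(f'{n}1.npy',d)
    r,c=project(n,[.477,.241,.17]); r,c=int(r),int(c); ims.append(cv2.resize(im[r-50:r+50,c-50:c+50,::-1],(400,400),interpolation=cv2.INTER_CUBIC))
cv2.imwrite('pics/p1.png',np.hstack(ims))
E
```

```text
1.9 [0.43020614 0.2958117  0.2475058 ] [[1.0, 0.0022, -0.0005], [0.0022, -1.0, 0.0001], [-0.0005, -0.0001, -1.0]] [ 0.49398048 -0.14054118 -1.02098979] [3.87924701e-01 3.58155003e-01 1.65870140e+00 3.57195811e-04
 1.12517684e+00 3.85600994e-01]
```

View pics/p1.png

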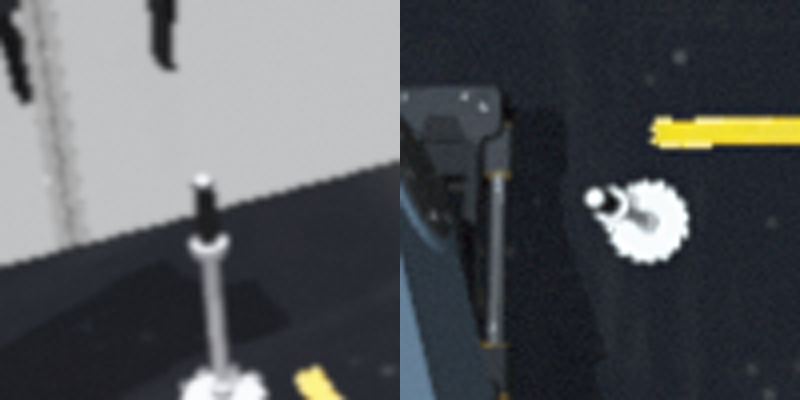

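Request:
carry_out(
  deltas=[
    [-1,0.93,1.1,0,0,0,0],
    [-1,1.87,2.19,0,0,0,0],
    [-1,1.87,2.19,0,0,0,0],
    [-1,1.87,2.19,0,0,0,0],
  ],
)

```text
time: 2.4
position: [0.4769, 0.2415, 0.2474]
tool_rot: [1.0, 0.001, -0.0, -0.0]
ft_force: [-0.4, -0.2, -1.0]
grip_width: 0.0872
```

```bash
python3 - <<'E'
from h import *
o=get_obs(); print(o['time'],o['position'],o['ft_force'])
im,d=camera('side'); P=cloud('side',d); P[d==0]=9
r,c=project('side',[.477,.241,.2]); r,c=int(r),int(c); cv2.imwrite('pics/p2.png',cv2.resize(im[r-60:r+60,c-60:c+60,::-1],(600,600),interpolation=cv2.INTER_CUBIC))
m=(np.hypot(P[...,0]-.477,P[...,1]-.241)<.07)&(P[...,2]>.2)
q=P[m]; print(len(q)); 
for a in(0,1): print(np.histogram(q[:,a],12))
print(q[:,2].min())
E
```

```text
2.4 [0.47685515 0.24152313 0.24738899] [-0.36775597 -0.19903138 -0.98584902]
3998
(array([ 90, 448, 311, 644, 559, 505, 443, 300, 165, 197, 250,  86]), array([0.40727891, 0.41886166, 0.43044441, 0.44202716, 0.4536099 ,
       0.46519265, 0.4767754 , 0.48835815, 0.4999409 , 0.51152364,
       0.52310639, 0.53468914, 0.54627189]))
(array([ 246,  158,   30,  685, 1095,  757,  453,  207,  125,  150,   59,
         33]), array([0.17303055, 0.18188768, 0.19074482, 0.19960195, 0.20845909,
       0.21731622, 0.22617335, 0.23503049, 0.24388762, 0.25274476,
       0.26160189, 0.27045902, 0.27931616]))
0.24748779840254398
```

View pics/p2.png

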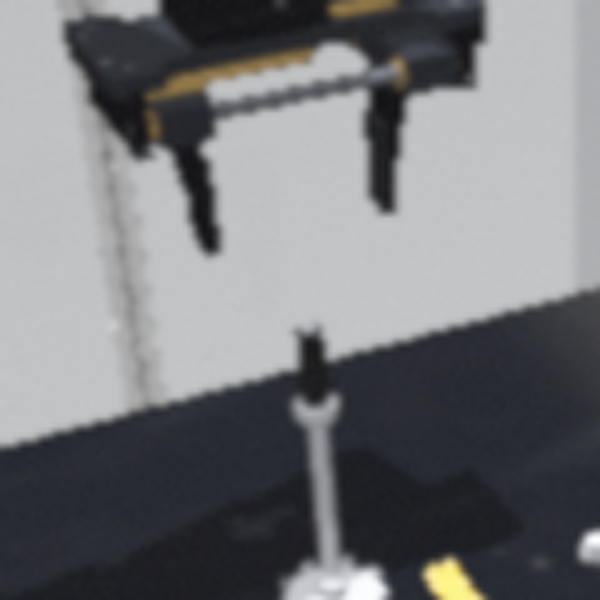

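```bash
python3 - <<'E'
from h import *
im,d=camera('side'); P=cloud('side',d); P[d==0]=9
m=(np.hypot(P[...,0]-.477,P[...,1]-.241)<.07)&(P[...,2]>.24)&(P[...,2]<.275)
for s in(m&(P[...,0]<.477),m&(P[...,0]>.477)):
    q=P[s]; print(len(q),np.percentile(q,[3,50,97],0).round(4).tolist())
m=(np.hypot(P[...,0]-.477,P[...,1]-.241)<.03)&(P[...,2]>.145)&(P[...,2]<.19)
q=P[m]; print(len(q),np.percentile(q,[3,50,97],0).round(4).tolist())
E
```

```text
55 [[0.4217, 0.2284, 0.2488], [0.4246, 0.2314, 0.2602], [0.4308, 0.2491, 0.2724]]
66 [[0.5178, 0.2285, 0.2484], [0.52, 0.2322, 0.2627], [0.5266, 0.2497, 0.2746]]
90 [[0.4693, 0.2325, 0.1463], [0.4753, 0.2379, 0.1696], [0.484, 0.2461, 0.1885]]
```

Request:
carry_out(
  deltas=[
    [-1,0.05,0,0.8,0,0,0],
    [-1,0.05,0,1.6,0,0,0],
    [-1,0.05,0,2.4,0,0,0],
    [-1,0.05,0,3.2,0,0,0],
    [-1,0.05,0,3.8,0,0,0],
    [-1,0.05,0,4.06,0,0,0],
    [0.3,0.05,0,4.06,0,0,0],
    [0.5,0.05,0,4.06,0,0,0],
  ],
)

```text
time: 3.3
position: [0.4787, 0.2417, 0.1466]
tool_rot: [1.0, 0.001, 0.0, -0.0]
ft_force: [0.9, 0.4, 0.4]
grip_width: 0.078
```

Request:
carry_out(
  deltas=[
    [0.6,0,0,0,0,0,0],
    [0.7,0,0,0,0,0,0],
    [0.8,0,0,0,0,0,0],
    [1,0,0,0,0,0,0],
    [1,0,0,0,0,0,0],
    [1,0,0,0,0,0,0],
    [1,0,0,0,0,0,0],
  ],
)

```text
time: 4.0
position: [0.4786, 0.2409, 0.146]
tool_rot: [1.0, 0.0, -0.0, 0.0]
ft_force: [0.5, -0.1, 0.3]
grip_width: 0.0232
```

```bash
python3 - <<'E'
from h import *
o=get_obs(); print(o['time'],o['position'],o['ft_force'],o['moment'],o['grip_width'])
im,d=camera('side'); P=cloud('side',d); P[d==0]=9
r,c=project('side',[.477,.241,.1]); r,c=int(r),int(c); cv2.imwrite('pics/p3.png',cv2.resize(im[r-60:r+60,c-60:c+60,::-1],(600,600),interpolation=cv2.INTER_CUBIC))
E
```

```text
4.0 [0.47858686 0.24092142 0.14599976] [ 0.49341276 -0.05907711  0.32686989] [-0.10076158  0.0861564  -0.01109424] 0.02321321350576606
```

View pics/p3.png

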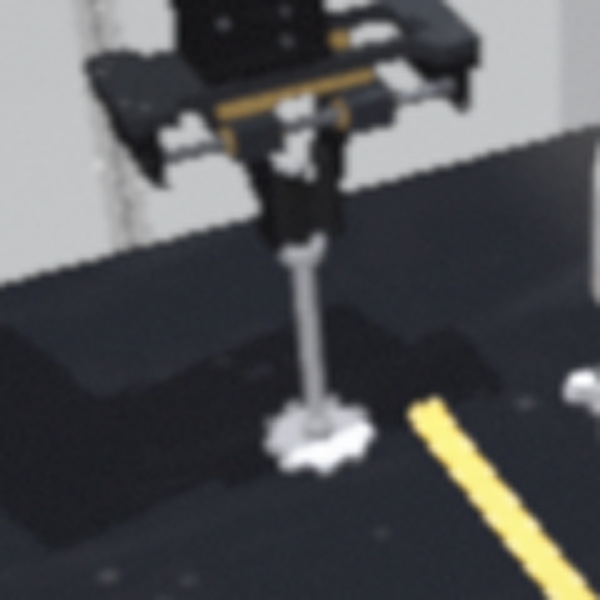

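Fingers around the grip, still closing (23 mm). Finish closing.

Request:
carry_out(
  deltas=[
    [1,0,0,0,0,0,0],
    [1,0,0,0,0,0,0],
    [1,0,0,0,0,0,0],
    [1,0,0,0,0,0,0],
  ],
  force=30,
)

```text
time: 4.45
position: [0.4787, 0.241, 0.146]
tool_rot: [1.0, 0.0, 0.0, 0.0]
ft_force: [0.2, 0.7, -0.1]
grip_width: 0.0152
```

Request:
carry_out(
  deltas=[
    [1,0,0,-0.3,0,0,0],
    [1,0,0,-0.8,0,0,0],
    [1,0,0,-1.2,0,0,0],
    [1,0,0,-1.2,0,0,0],
  ],
)

```text
time: 4.85
position: [0.48, 0.2414, 0.1782]
tool_rot: [1.0, 0.0, 0.002, -0.001]
ft_force: [0.3, -0.9, -1.9]
grip_width: 0.015
```

```bash
python3 - <<'E'
from h import *
o=get_obs(); print(o['time'],o['position'],o['ft_force'],o['moment'],o['grip_width'])
E
```

```text
4.85 [0.47996235 0.24142876 0.17817538] [ 0.33079702 -0.8875371  -1.86339474] [-0.06385198  0.01989322 -0.00736799] 0.015043742994148585
```

Request:
carry_out(
  deltas=[
    [1,0,0,-0.8,0,0,0],
    [1,-0.1,0.5,-1.6,0,0,0],
    [1,-0.2,1.5,-2.3,0,0,0],
    [1,-0.3,2.7,-2.3,0,0,0],
    [1,-0.4,4,-2.3,0,0,0],
    [1,-0.4,5.3,-2.3,0,0,0],
    [1,-0.4,6.6,-2.3,0,0,0],
    [1,-0.4,7.9,-2.3,0,0,0],
  ],
)

```text
time: 5.65
position: [0.4683, 0.0423, 0.2338]
tool_rot: [1.0, 0.0, 0.0, 0.0]
ft_force: [0.1, 0.4, -1.5]
grip_width: 0.0151
```

Request:
carry_out(
  deltas=[
    [1,0,1.1,0,0,0,0],
    [1,0,2,0,0,0,0],
    [1,0,2.6,0,0,0,0],
    [1,0,2.76,0,0,0,0],
    [1,0,2.76,0,0,0,0],
    [1,0,2.76,0,0,0,0],
  ],
)

```text
time: 6.25
position: [0.4683, -0.0248, 0.2335]
tool_rot: [1.0, 0.0, -0.0, -0.0]
ft_force: [-0.3, -0.3, -2.6]
grip_width: 0.0154
```

```bash
python3 - <<'E'
from h import *
o=get_obs(); print(o['time'],o['position'],R.from_quat(o['tool_rot']).as_rotvec(),o['ft_force'],o['moment'],o['grip_width'])
ims=[]
for n in('side','top'):
    im,d=camera(n); np.save(f'{n}4.npy',d); cv2.imwrite(f'pics/{n}4.png',im[:,:,::-1])
    r,c=project(n,[.52,-.025,.19]); r,c=int(r),int(c); ims.append(cv2.resize(im[r-50:r+50,c-50:c+50,::-1],(400,400),interpolation=cv2.INTER_CUBIC))
cv2.imwrite('pics/p4.png',np.hstack(ims))
E
```

```text
6.25 [ 0.46834197 -0.02481383  0.23351731] [-3.14102940e+00 -6.72775377e-04  5.55841368e-04] [-0.25530604 -0.31815622 -2.57216958] [-0.08276361  0.07667175  0.06062098] 0.015374506926863178
```

View pics/p4.png

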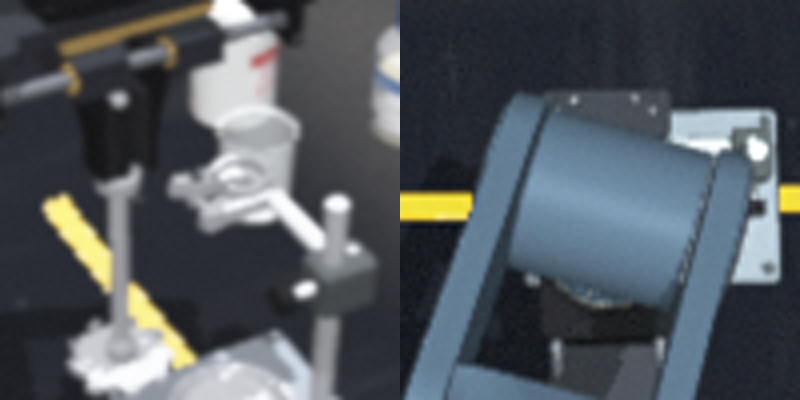

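```bash
python3 - <<'E'
from h import *
im=cv2.imread('pics/side4.png'); r,c=project('side',[.53,-.025,.2]); r,c=int(r),int(c); print(r,c)
a=cv2.resize(im[r-22:r+23,c-30:c+30],None,fx=13,fy=13,interpolation=cv2.INTER_CUBIC)
# overlay model for origin guess, floor h
for (ox,oy,h,col) in [(.543,-.025,.198,(0,0,255))]:
    def dr(pts,cl):
        q=np.array([project('side',p)[::-1] for p in pts]); q=((q-[c-30,r-22]+.5)*13-.5).astype(np.int32); cv2.polylines(a,[q],False,cl,1)
    t=np.linspace(0,2*np.pi,60)
    for rad,z in((.013,h+.006),(.0175,h+.006)): dr([(ox+rad*np.cos(u),oy+rad*np.sin(u),z) for u in t],col)
    for y in(-.00625,.00625): dr([(ox-.028,oy+y,h),(ox,oy+y,h)],(0,255,0))
    dr([(ox-.033,oy-.014,h),(ox-.033,oy+.014,h)],(255,0,0))
cv2.imwrite('pics/p5.png',a)
E
```

```text
186 291
```

View pics/p5.png

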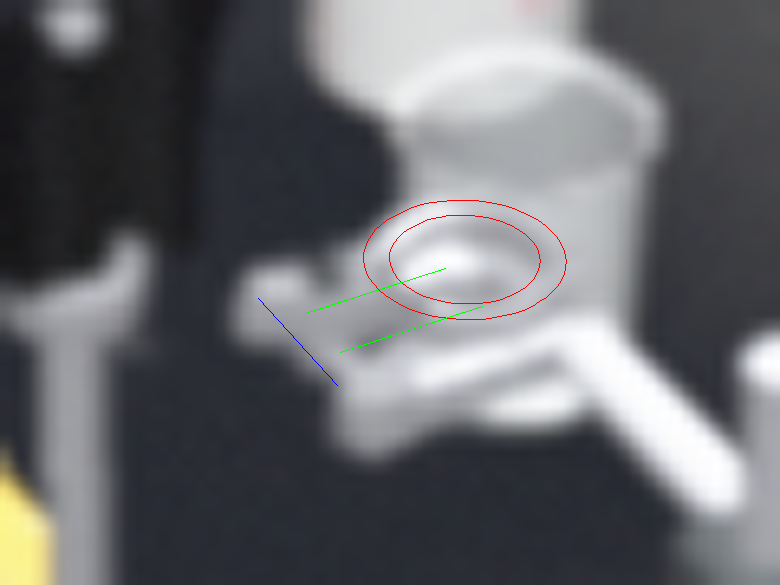

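```bash
python3 - <<'E'
from h import *
ims=[]
for n,f in(('top','top0'),('side','side0')):
    im=cv2.imread(f'pics/{f}.png'); r,c=project(n,[.53,-.025,.2]); r,c=int(r),int(c)
    k=16
    for ov in(0,1):
        a=cv2.resize(im[r-16:r+17,c-20:c+20],None,fx=10,fy=10,interpolation=cv2.INTER_CUBIC)
        ox,oy,h=.5415,-.0255,.197
        def dr(pts,cl):
            q=np.array([project(n,p)[::-1] for p in pts]); q=((q-[c-20,r-16]+.5)*10-.5).astype(np.int32); cv2.polylines(a,[q],False,cl,1)
        t=np.linspace(0,2*np.pi,60)
        if ov:
            for rad,z in((.013,h+.006),(.0175,h+.006)): dr([(ox+rad*np.cos(u),oy+rad*np.sin(u),z) for u in t],(0,0,255))
            for y in(-.00625,.00625): dr([(ox-.028,oy+y,h),(ox,oy+y,h)],(0,200,0))
            dr([(ox-.033,oy-.014,h),(ox-.033,oy+.014,h)],(255,0,0))
        ims.append(a[:, :400])
cv2.imwrite('pics/p6.png',cv2.resize(np.vstack([np.hstack(ims[:2]),np.hstack(ims[2:])]),(720,594)))
E
```

```text
(no output)
```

View pics/p6.png

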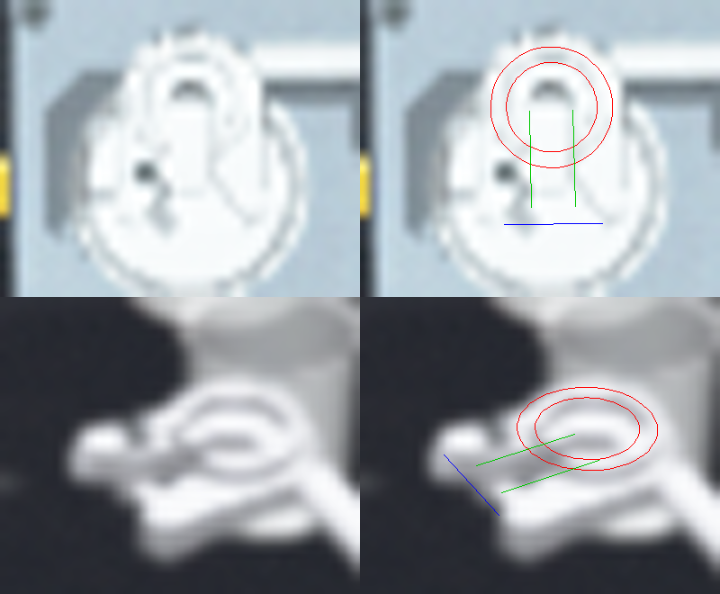

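```bash
python3 - <<'E'
from h import *
im=cv2.imread('pics/side4.png'); n='side'
x0,y0=.4683,-.0248; zc=.2335-.016
r0,c0=map(int,project(n,(x0,y0,.16))); 
a=cv2.resize(im[r0-60:r0+40,c0-40:c0+40],None,fx=6,fy=6,interpolation=cv2.INTER_CUBIC)
def dr(pts,cl):
    q=np.array([project(n,p)[::-1] for p in pts]); q=((q-[c0-40,r0-60]+.5)*6-.5).astype(np.int32); cv2.polylines(a,[q],False,cl,1)
t=np.linspace(0,2*np.pi,60)
for rad,z in((.012,zc),(.012,zc+.01),(.031,zc-.13+.012)): dr([(x0+rad*np.cos(u),y0+rad*np.sin(u),z) for u in t],(0,0,255))
v=np.array([.876,-.482,0])*.005
for s in(-1,1): dr([(x0+s*v[0],y0+s*v[1],zc-.11),(x0+s*v[0],y0+s*v[1],zc)],(0,255,0))
cv2.imwrite('pics/p7.png',a)
# shaft centroid per z
g=im.max(2).astype(float)
for z in(.12,.13,.14,.16,.18,.19,.20):
    r,c=project(n,(x0,y0,z)); rr=int(round(r)); seg=g[rr,int(c)-8:int(c)+9]; w=np.clip(seg-90,0,None); print(z,c.round(2),(np.arange(int(c)-8,int(c)+9)*w).sum()/w.sum(),seg.astype(int).tolist())
E
```

```text
0.12 267.24 269.03806451612905 [122, 154, 152, 137, 140, 158, 166, 164, 162, 161, 171, 186, 227, 244, 246, 245, 245]
0.13 267.17 271.0529061102832 [39, 44, 44, 42, 48, 84, 130, 156, 161, 172, 222, 243, 249, 251, 252, 251, 245]
0.14 267.1 269.8396501457726 [51, 52, 52, 53, 61, 94, 135, 158, 161, 178, 233, 250, 252, 246, 204, 108, 51]
0.16 266.96 263.1422963689892 [54, 112, 209, 245, 250, 248, 223, 168, 160, 158, 137, 99, 64, 53, 51, 51, 52]
0.18 266.81 261.6571172784243 [252, 252, 252, 248, 223, 154, 121, 144, 160, 158, 136, 97, 62, 53, 52, 52, 51]
0.19 266.74 261.9203821656051 [249, 225, 148, 74, 53, 76, 125, 156, 163, 155, 127, 87, 58, 51, 51, 52, 52]
0.2 266.66 266.01465201465203 [54, 52, 52, 53, 54, 76, 124, 155, 163, 155, 126, 86, 58, 54, 52, 52, 51]
```

View pics/p7.png

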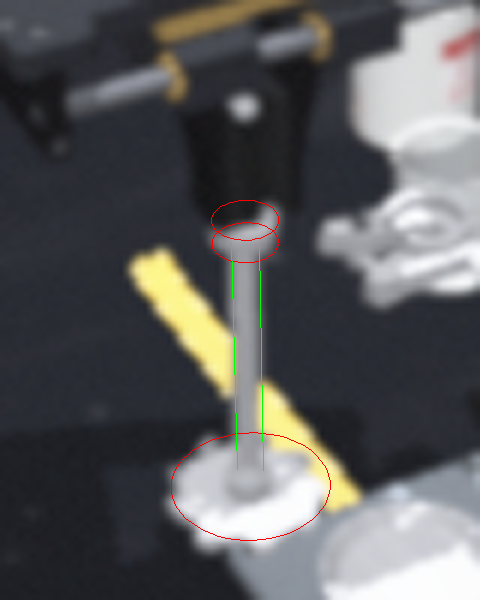

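```bash
python3 - <<'E'
from h import *
im=cv2.imread('pics/top0.png'); n='top'; x0,y0=.4775,.241
r0,c0=map(int,project(n,(x0,y0,.09))); k=12
outs=[]
for ov in(0,1):
    a=cv2.resize(im[r0-16:r0+17,c0-16:c0+17],None,fx=k,fy=k,interpolation=cv2.INTER_CUBIC)
    def dr(pts,cl):
        q=np.array([project(n,p)[::-1] for p in pts]); q=((q-[c0-16,r0-16]+.5)*k-.5).astype(np.int32); cv2.polylines(a,[q],False,cl,1)
    t=np.linspace(0,2*np.pi,60)
    if ov:
        for rad,z in((.012,.14),(.008,.185),(.031,.012),(.009,.022)): dr([(x0+rad*np.cos(u),y0+rad*np.sin(u),z) for u in t],(0,0,255))
    outs.append(a)
cv2.imwrite('pics/p8.png',np.hstack(outs))
# disc moment fit
from scipy.ndimage import center_of_mass
g=im.min(2); d=np.load('top0.npy')
m=(g>150); 
K,o,Rm=info(n)
ys,xs=np.nonzero(m[r0-25:r0+25,c0-25:c0+25]); ys+=r0-25;xs+=c0-25
print(len(ys))
E
```

```text
316
```

View pics/p8.png

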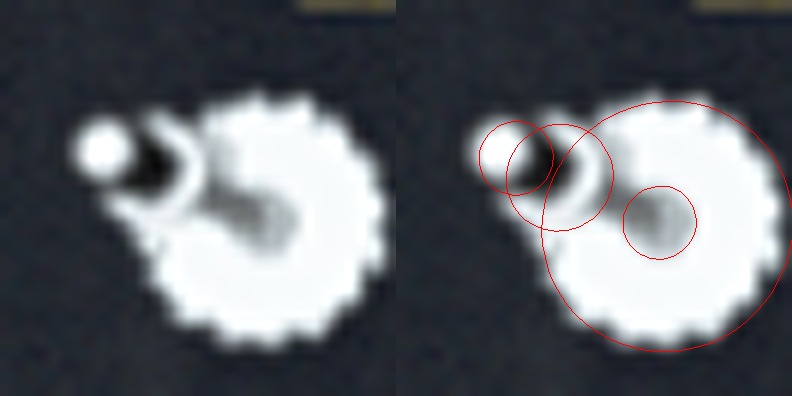

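Request:
carry_out(
  deltas=[
    [1,0.3,0.09,0,0,0,0],
    [1,0.7,0.09,0,0,0,0],
    [1,1.1,0.09,0,0,0,0],
    [1,1.4,0.09,0,0,0,0],
    [1,1.4,0.09,0,0,0,0],
    [1,1.4,0.09,0,0,0,0],
  ],
)

```text
time: 6.95
position: [0.5035, -0.0276, 0.2332]
tool_rot: [1.0, 0.0, -0.001, -0.0]
ft_force: [0.4, -0.0, -2.2]
grip_width: 0.0151
```

```bash
cat > look.py <<'E'
from h import *
import sys
o=get_obs(); p=o['position']; print(o['time'],p.round(4),R.from_quat(o['tool_rot']).as_rotvec().round(4),o['ft_force'].round(2),o['moment'].round(3),o['grip_width'])
ims=[]
im,d=camera('side'); np.save('cur.npy',d); n='side'
r,c=project(n,[.525,-.025,.19]); r,c=int(r),int(c); k=13
for ov in(0,1):
    a=cv2.resize(im[r-22:r+23,c-15:c+15,::-1],None,fx=k,fy=k,interpolation=cv2.INTER_CUBIC)
    def dr(pts,cl):
        q=np.array([project(n,p)[::-1] for p in pts]); q=((q-[c-15,r-22]+.5)*k-.5).astype(np.int32); cv2.polylines(a,[q],False,cl,1)
    t=np.linspace(0,2*np.pi,60); ox,oy,h=.544,-.025,.196
    if ov:
        for rad,z in((.013,h+.006),(.0175,h+.006)): dr([(ox+rad*np.cos(u),oy+rad*np.sin(u),z) for u in t],(0,0,255))
        for y in(-.00625,.00625): dr([(ox-.028,oy+y,h),(ox,oy+y,h)],(0,255,0))
        dr([(ox-.033,oy-.014,h),(ox-.033,oy+.014,h)],(255,0,0))
        x0,y0,zc=p[0],p[1]+.002,p[2]-.016
        dr([(x0+.012*np.cos(u),y0+.012*np.sin(u),zc) for u in t],(255,0,255))
        v=np.array([.876,-.482,0])*.005
        for s in(-1,1): dr([(x0+s*v[0],y0+s*v[1],zc-.11),(x0+s*v[0],y0+s*v[1],zc)],(255,0,255))
    ims.append(a)
cv2.imwrite('pics/'+sys.argv[1],np.hstack(ims))
E
python3 look.py p9.png
```

```text
6.95 [ 0.5035 -0.0276  0.2332] [-3.1414e+00 -6.0000e-04  1.6000e-03] [ 0.41 -0.02 -2.2 ] [-0.062  0.089  0.014] 0.015142828764531734
```

View pics/p9.png

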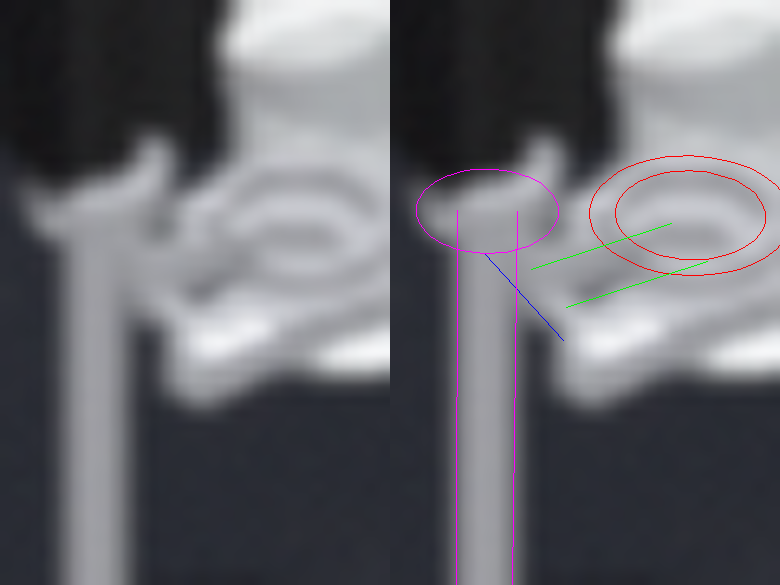

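Request:
carry_out(
  deltas=[
    [1,0.1,0,0,0,0,0],
    [1,0.2,0,0,0,0,0],
    [1,0.3,0,0,0,0,0],
    [1,0.4,0,0,0,0,0],
  ],
)

```text
time: 7.4
position: [0.5139, -0.0278, 0.2336]
tool_rot: [1.0, 0.0, 0.0, 0.0]
ft_force: [0.3, -0.6, -1.8]
grip_width: 0.0154
```

Request:
carry_out(
  deltas=[
    [1,0.1,0,0,0,0,0],
    [1,0.2,0,0,0,0,0],
    [1,0.2,0,0,0,0,0],
  ],
)

```text
time: 7.7
position: [0.5176, -0.0278, 0.2332]
tool_rot: [1.0, 0.0, -0.001, 0.0]
ft_force: [-3.9, -0.6, -0.2]
grip_width: 0.015
```

```bash
python3 look.py p10.png
```

```text
7.7 [ 0.5176 -0.0278  0.2332] [ 3.1415e+00  8.0000e-04 -4.5000e-03] [-3.88 -0.59 -0.22] [-0.33   0.757 -0.011] 0.014963872674852741
```

View pics/p10.png

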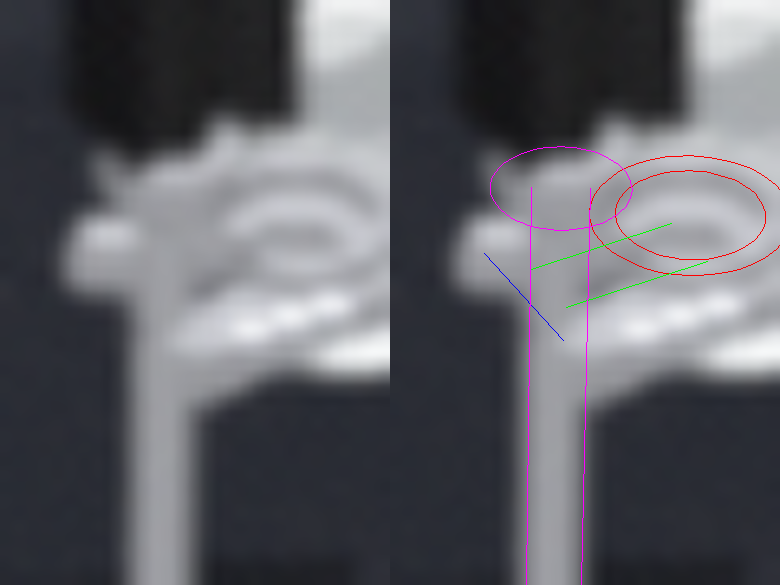

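Request:
carry_out(
  deltas=[
    [1,0.06,0,0,0,0,0],
    [1,0.12,0,0,0,0,0],
    [1,0.12,0,0,0,0,0],
  ],
)

```text
time: 8.05
position: [0.521, -0.0277, 0.2332]
tool_rot: [1.0, 0.0, -0.001, -0.0]
ft_force: [-4.1, -0.7, -0.7]
grip_width: 0.015
```

```bash
cat > f.py <<'E'
from h import *
o=get_obs();print(o['time'],o['position'].round(4),R.from_quat(o['tool_rot']).as_rotvec().round(4),o['ft_force'].round(2),o['moment'].round(3),o['grip_width'])
E
python3 f.py
```

```text
8.05 [ 0.521  -0.0277  0.2332] [-3.1413e+00 -4.0000e-04  2.7000e-03] [-4.06 -0.7  -0.68] [-0.295  1.013 -0.029] 0.015040036343426903
```

Request:
carry_out(
  deltas=[
    [1,0.08,0,0,0,0,0],
    [1,0.16,0,0,0,0,0],
    [1,0.16,0,0,0,0,0],
  ],
)

```text
time: 8.35
position: [0.5246, -0.0276, 0.233]
tool_rot: [1.0, 0.0, -0.001, -0.0]
ft_force: [-4.8, -0.8, -2.7]
grip_width: 0.0151
```

Request:
carry_out(
  deltas=[
    [1,0.08,0,0,0,0,0],
    [1,0.16,0,0,0,0,0],
    [1,0.16,0,0,0,0,0],
  ],
)

```text
time: 8.65
position: [0.5289, -0.028, 0.233]
tool_rot: [1.0, 0.0, -0.001, 0.0]
ft_force: [-4.1, -1.7, -2.5]
grip_width: 0.0151
```

```bash
python3 look.py p11.png
```

```text
8.65 [ 0.5289 -0.028   0.233 ] [ 3.1409e+00  1.0000e-03 -3.5000e-03] [-4.15 -1.7  -2.5 ] [-0.578  1.109  0.046] 0.015131707335396176
```

View pics/p11.png

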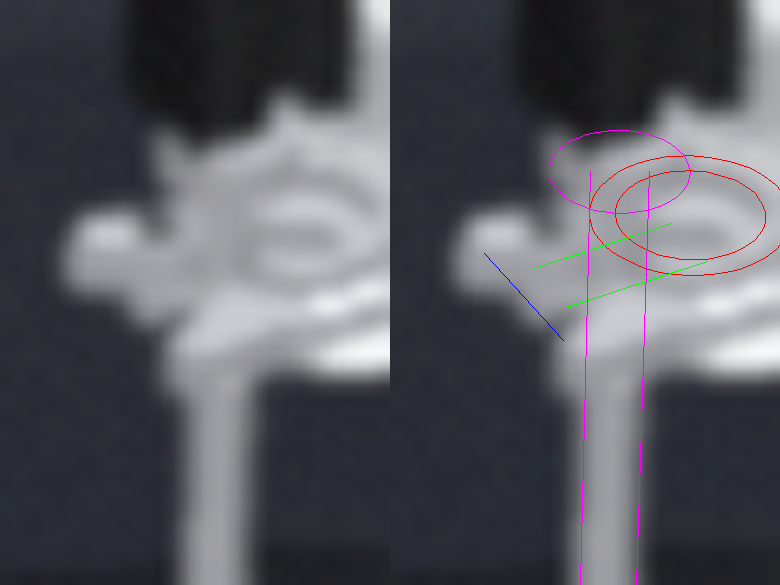

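Request:
carry_out(
  deltas=[
    [1,0.08,0,0,0,0,0],
    [1,0.16,0,0,0,0,0],
    [1,0.16,0,0,0,0,0],
  ],
)

```text
time: 9.0
position: [0.5338, -0.0283, 0.2333]
tool_rot: [1.0, 0.0, 0.0, 0.001]
ft_force: [-3.0, -3.1, -3.1]
grip_width: 0.0154
```

Request:
carry_out(
  deltas=[
    [1,0.08,0,0,0,0,0],
    [1,0.16,0,0,0,0,0],
    [1,0.16,0,0,0,0,0],
  ],
)

```text
time: 9.3
position: [0.54, -0.0285, 0.2341]
tool_rot: [1.0, -0.0, 0.003, 0.001]
ft_force: [-0.6, -4.2, -3.3]
grip_width: 0.0152
```

Request:
carry_out(
  deltas=[
    [1,0.06,0,0,0,0,0],
    [1,0.12,0,0,0,0,0],
    [1,0.12,0,0,0,0,0],
  ],
)

```text
time: 9.6
position: [0.5415, -0.0269, 0.2338]
tool_rot: [1.0, -0.0, 0.001, -0.001]
ft_force: [-0.5, -0.3, -1.7]
grip_width: 0.0149
```

```bash
python3 look.py p12.png
```

```text
9.6 [ 0.5415 -0.0269  0.2338] [-3.1398e+00  5.0000e-04 -2.9000e-03] [-0.48 -0.33 -1.68] [-0.086  0.078 -0.002] 0.014901683846376133
```

View pics/p12.png

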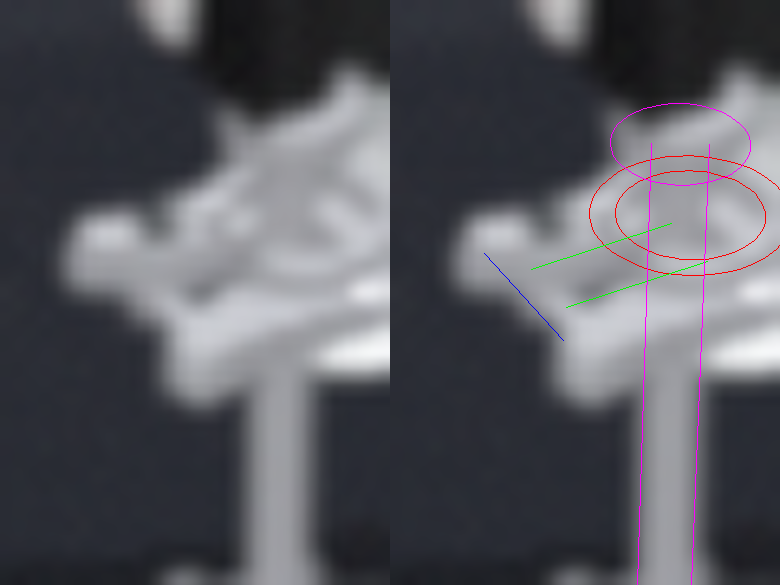

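Request:
carry_out(
  deltas=[
    [1,0.04,0,0,0,0,0],
    [1,0.04,0,0,0,0,0],
  ],
)

```text
time: 9.85
position: [0.5418, -0.0274, 0.2335]
tool_rot: [1.0, 0.0, 0.0, -0.0]
ft_force: [-0.3, 0.8, -2.2]
grip_width: 0.0148
```

Request:
carry_out(
  deltas=[
    [1,0.04,0,0,0,0,0],
    [1,0.04,0,0,0,0,0],
  ],
)

```text
time: 10.05
position: [0.5428, -0.0277, 0.2335]
tool_rot: [1.0, 0.0, 0.0, -0.0]
ft_force: [0.5, -0.6, -3.0]
grip_width: 0.0154
```

Request:
carry_out(
  deltas=[
    [1,0.04,0,0,0,0,0],
    [1,0.04,0,0,0,0,0],
  ],
)

```text
time: 10.25
position: [0.5438, -0.0278, 0.2335]
tool_rot: [1.0, 0.0, 0.0, 0.0]
ft_force: [0.7, 0.2, -1.7]
grip_width: 0.015
```

```bash
python3 f.py
```

```text
10.25 [ 0.5438 -0.0278  0.2335] [3.1416e+00 1.0000e-04 3.0000e-04] [ 0.73  0.19 -1.68] [-0.14   0.063 -0.007] 0.014984977653276195
```

Request:
carry_out(
  deltas=[
    [1,0.03,0,0,0,0,0],
    [1,0.03,0,0,0,0,0],
  ],
)

```text
time: 10.45
position: [0.5445, -0.0278, 0.2336]
tool_rot: [1.0, 0.0, 0.0, 0.0]
ft_force: [0.6, -0.1, -2.3]
grip_width: 0.0153
```

Request:
carry_out(
  deltas=[
    [1,0.03,0,0,0,0,0],
    [1,0.03,0,0,0,0,0],
  ],
)

```text
time: 10.65
position: [0.5451, -0.0277, 0.2335]
tool_rot: [1.0, 0.0, -0.0, -0.0]
ft_force: [0.3, 0.4, -1.9]
grip_width: 0.015
```

```bash
python3 f.py
```

```text
10.65 [ 0.5451 -0.0277  0.2335] [-3.1415e+00 -2.0000e-04  5.0000e-04] [ 0.34  0.42 -1.89] [-0.132  0.07   0.04 ] 0.014984675205935997
```

Request:
carry_out(
  deltas=[
    [1,0.03,0,0,0,0,0],
    [1,0.03,0,0,0,0,0],
  ],
)

```text
time: 10.85
position: [0.5453, -0.0277, 0.2334]
tool_rot: [1.0, 0.0, -0.001, -0.0]
ft_force: [-1.2, -0.1, -1.7]
grip_width: 0.0152
```

Request:
carry_out(
  deltas=[
    [1,0.03,0,0,0,0,0],
    [1,0.03,0,0,0,0,0],
  ],
)

```text
time: 11.05
position: [0.5455, -0.0277, 0.2333]
tool_rot: [1.0, 0.0, -0.001, -0.0]
ft_force: [-3.4, -0.6, 0.4]
grip_width: 0.0154
```

```bash
python3 f.py
```

```text
11.05 [ 0.5455 -0.0277  0.2333] [-3.1414e+00 -5.0000e-04  4.4000e-03] [-3.38 -0.55  0.44] [-0.188  0.84   0.033] 0.015362447442000295
```

Request:
carry_out(
  deltas=[
    [1,-0.05,0,0,0,0,0],
    [1,-0.1,0,0,0,0,0],
    [1,-0.1,0,0,0,0,0],
  ],
)

```text
time: 11.35
position: [0.5449, -0.0278, 0.2337]
tool_rot: [1.0, -0.0, 0.001, 0.0]
ft_force: [-0.4, 0.4, -1.7]
grip_width: 0.015
```

Request:
carry_out(
  deltas=[
    [1,0,0.03,0,0,0,0],
    [1,0,0.03,0,0,0,0],
    [1,0,0.03,0,0,0,0],
  ],
)

```text
time: 11.65
position: [0.5445, -0.0286, 0.2336]
tool_rot: [1.0, 0.0, 0.0, 0.0]
ft_force: [-0.3, 0.1, -2.1]
grip_width: 0.015
```

Request:
carry_out(
  deltas=[
    [1,0,0.03,0,0,0,0],
    [1,0,0.03,0,0,0,0],
    [1,0,0.03,0,0,0,0],
  ],
)

```text
time: 11.95
position: [0.5444, -0.0291, 0.2336]
tool_rot: [1.0, 0.0, 0.0, -0.0]
ft_force: [0.6, -0.1, -2.2]
grip_width: 0.0151
```

```bash
python3 f.py
```

```text
11.95 [ 0.5444 -0.0291  0.2336] [-3.1413e+00 -0.0000e+00 -9.0000e-04] [ 0.58 -0.13 -2.2 ] [ 0.113 -0.007  0.017] 0.015131344342510164
```

Request:
carry_out(
  deltas=[
    [1,0,0.03,0,0,0,0],
    [1,0,0.03,0,0,0,0],
    [1,0,0.03,0,0,0,0],
  ],
)

```text
time: 12.25
position: [0.5443, -0.0296, 0.2336]
tool_rot: [1.0, -0.0, 0.0, -0.0]
ft_force: [0.6, 2.4, -1.6]
grip_width: 0.0156
```

```bash
python3 f.py
```

```text
12.25 [ 0.5443 -0.0296  0.2336] [-3.1406e+00  1.0000e-04 -7.0000e-04] [ 0.62  2.45 -1.61] [ 0.465 -0.155  0.009] 0.015617490887944535
```

Request:
carry_out(
  deltas=[
    [1,0,0.03,0,0,0,0],
    [1,0,0.03,0,0,0,0],
    [1,0,0.03,0,0,0,0],
  ],
)

```text
time: 12.55
position: [0.5443, -0.0301, 0.2336]
tool_rot: [1.0, -0.0, 0.0, -0.001]
ft_force: [0.8, 5.2, -2.0]
grip_width: 0.0153
```

```bash
python3 f.py
```

```text
12.55 [ 0.5443 -0.0301  0.2336] [-3.1403e+00  1.0000e-04 -6.0000e-04] [ 0.83  5.23 -1.99] [ 1.007 -0.178 -0.021] 0.015288635092194486
```

Request:
carry_out(
  deltas=[
    [1,-0.01,-0.06,0,0,0,0],
    [1,-0.015,-0.12,0,0,0,0],
    [1,-0.015,-0.12,0,0,0,0],
    [1,-0.015,-0.12,0,0,0,0],
  ],
)

```text
time: 12.95
position: [0.5435, -0.0285, 0.2334]
tool_rot: [1.0, 0.0, -0.0, 0.001]
ft_force: [-0.4, -0.2, -2.1]
grip_width: 0.0153
```

```bash
python3 f.py; python3 look.py p13.png; python3 - <<'E'
from h import *
im,d=camera('side'); cv2.imwrite('pics/full13.png',im[100:280,210:370,::-1].repeat(4,0).repeat(4,1)[:600] if 0 else cv2.resize(im[130:280,210:370,::-1],None,fx=4,fy=4,interpolation=cv2.INTER_CUBIC))
E
```

```text
12.95 [ 0.5435 -0.0285  0.2334] [ 3.1402e+00  6.0000e-04 -1.3000e-03] [-0.44 -0.17 -2.11] [-0.123  0.067  0.003] 0.015283530550072772
12.95 [ 0.5435 -0.0285  0.2334] [ 3.1402e+00  6.0000e-04 -1.3000e-03] [-0.44 -0.17 -2.11] [-0.123  0.067  0.003] 0.015283530550072772
```

View pics/p13.png

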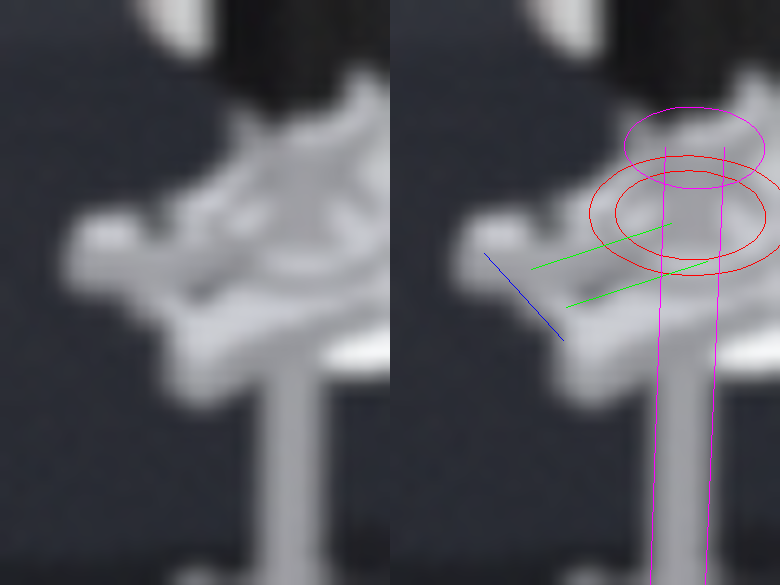

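View pics/full13.png

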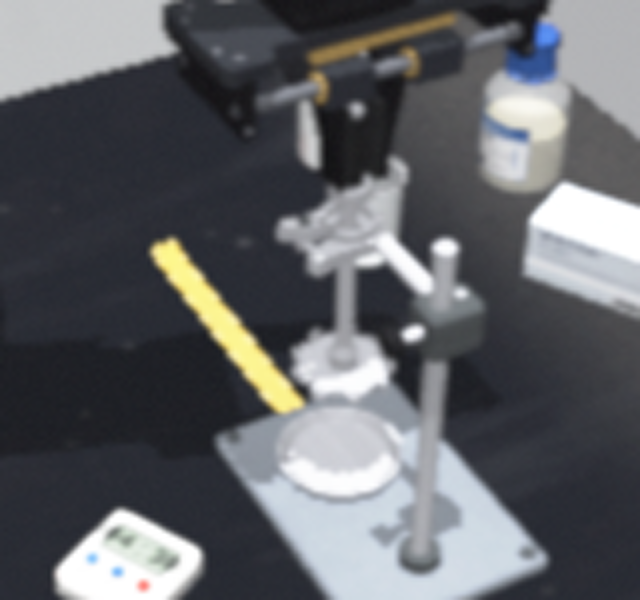

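Request:
carry_out(
  deltas=[
    [1,0.01,-0.01,0.08,0,0,0],
    [1,0.01,-0.01,0.16,0,0,0],
    [1,0.01,-0.01,0.24,0,0,0],
    [1,0.01,-0.01,0.32,0,0,0],
    [1,0.01,-0.01,0.4,0,0,0],
    [1,0.01,-0.01,0.4,0,0,0],
    [1,0.01,-0.01,0.4,0,0,0],
  ],
)

```text
time: 13.75
position: [0.544, -0.0275, 0.2235]
tool_rot: [1.0, 0.0, -0.0, -0.0]
ft_force: [-0.1, -0.7, -2.5]
grip_width: 0.0152
```

Request:
carry_out(
  deltas=[
    [1,0,0,0.06,0,0,0],
    [1,0,0,0.12,0,0,0],
    [1,0,0,0.12,0,0,0],
  ],
)

```text
time: 14.05
position: [0.5438, -0.0275, 0.2203]
tool_rot: [1.0, 0.0, -0.0, -0.0]
ft_force: [-0.5, -1.0, -2.1]
grip_width: 0.0153
```

```bash
python3 f.py
```

```text
14.05 [ 0.5438 -0.0275  0.2203] [-3.1415e+00 -2.0000e-04  8.0000e-04] [-0.48 -0.98 -2.11] [-0.121  0.043  0.012] 0.015284905691865193
```

Centre is (0.5440, -0.0279); collar now at about 0.204. Continue down in 1 mm steps.

Request:
carry_out(
  deltas=[
    [1,0.005,0.015,0.04,0,0,0],
    [1,0.005,0.015,0.08,0,0,0],
    [1,0.005,0.015,0.08,0,0,0],
  ],
)

```text
time: 14.35
position: [0.544, -0.0279, 0.2184]
tool_rot: [1.0, 0.0, -0.0, -0.0]
ft_force: [-0.1, -0.5, -1.8]
grip_width: 0.0153
```

Request:
carry_out(
  deltas=[
    [1,0,0,0.04,0,0,0],
    [1,0,0,0.08,0,0,0],
    [1,0,0,0.08,0,0,0],
  ],
)

```text
time: 14.65
position: [0.544, -0.0279, 0.2164]
tool_rot: [1.0, 0.0, -0.0, -0.0]
ft_force: [0.3, 1.0, -2.1]
grip_width: 0.0151
```

Request:
carry_out(
  deltas=[
    [1,0,0,0.04,0,0,0],
    [1,0,0,0.04,0,0,0],
  ],
)

```text
time: 14.85
position: [0.544, -0.0279, 0.2154]
tool_rot: [1.0, 0.0, -0.0, -0.0]
ft_force: [-0.1, -0.5, -2.3]
grip_width: 0.0155
```

```bash
python3 f.py
```

```text
14.85 [ 0.544  -0.0279  0.2154] [-3.1415e+00 -3.0000e-04  4.0000e-04] [-0.1  -0.52 -2.29] [-0.107  0.029 -0.029] 0.015508657971766957
```

Request:
carry_out(
  deltas=[
    [1,0,0,0.04,0,0,0],
    [1,0,0,0.04,0,0,0],
  ],
)

```text
time: 15.05
position: [0.544, -0.0279, 0.2144]
tool_rot: [1.0, 0.0, -0.0, -0.0]
ft_force: [-0.6, -0.1, -2.8]
grip_width: 0.0151
```

Request:
carry_out(
  deltas=[
    [1,0,0,0.04,0,0,0],
    [1,0,0,0.04,0,0,0],
  ],
)

```text
time: 15.25
position: [0.5442, -0.0279, 0.2137]
tool_rot: [1.0, 0.0, 0.0, 0.0]
ft_force: [-0.7, 0.1, -0.7]
grip_width: 0.0152
```

Request:
carry_out(
  deltas=[
    [1,0,0,0.04,0,0,0],
    [1,0,0,0.04,0,0,0],
  ],
)

```text
time: 15.45
position: [0.5443, -0.0279, 0.2137]
tool_rot: [1.0, 0.0, 0.0, 0.0]
ft_force: [-1.8, 0.3, 4.8]
grip_width: 0.0154
```

Request:
carry_out(
  deltas=[
    [1,0,0,0.04,0,0,0],
    [1,0,0,0.04,0,0,0],
  ],
)

```text
time: 15.65
position: [0.5443, -0.0279, 0.2136]
tool_rot: [1.0, 0.0, 0.001, 0.0]
ft_force: [-3.5, 0.8, 9.9]
grip_width: 0.0152
```

Request:
carry_out(
  deltas=[
    [1,0,0,-0.07,0,0,0],
    [1,0,0,-0.07,0,0,0],
  ],
)

```text
time: 15.85
position: [0.5445, -0.0279, 0.2137]
tool_rot: [1.0, 0.0, 0.001, 0.0]
ft_force: [-0.7, 0.5, 3.4]
grip_width: 0.0155
```

```bash
python3 f.py; python3 look.py p14.png; python3 - <<'E'
from h import *
for f,n in(('side0','side'),('top0','top')):
    d=np.load(f+'.npy'); P=cloud(n,d); P[d==0]=9
    for c in((.544,-.0255),(.544,-.0275)):
        r=np.hypot(P[...,0]-c[0],P[...,1]-c[1])
        for a,b in((0,.005),(.006,.012),(.0135,.017),(.019,.024),(.026,.034)):
            q=P[(r>a)&(r<b)&(P[...,2]>.17)&(P[...,2]<.22)]; print(n,c,a,b,len(q),np.percentile(q[:,2],[20,50,80]).round(4) if len(q) else '')
E
```

```text
15.85 [ 0.5445 -0.0279  0.2137] [3.1414e+00 2.0000e-04 1.8000e-03] [-0.67  0.46  3.44] [-0.007  0.211  0.015] 0.015474299259605598
15.85 [ 0.5445 -0.0279  0.2137] [3.1414e+00 2.0000e-04 1.8000e-03] [-0.67  0.46  3.44] [-0.007  0.211  0.015] 0.015474299259605598
side (0.544, -0.0255) 0 0.005 3 [0.1935 0.1949 0.1961]
side (0.544, -0.0255) 0.006 0.012 38 [0.1953 0.1978 0.1996]
side (0.544, -0.0255) 0.0135 0.017 50 [0.1979 0.202  0.2035]
side (0.544, -0.0255) 0.019 0.024 64 [0.1922 0.1967 0.1982]
side (0.544, -0.0255) 0.026 0.034 69 [0.1907 0.1964 0.1981]
side (0.544, -0.0275) 0 0.005 2 [0.193  0.1937 0.1945]
side (0.544, -0.0275) 0.006 0.012 34 [0.1934 0.1975 0.2001]
side (0.544, -0.0275) 0.0135 0.017 79 [0.1976 0.2009 0.2034]
side (0.544, -0.0275) 0.019 0.024 56 [0.1921 0.1967 0.1986]
side (0.544, -0.0275) 0.026 0.034 62 [0.1911 0.1963 0.1981]
top (0.544, -0.0255) 0 0.005 0 
top (0.544, -0.0255) 0.006 0.012 35 [0.1974 0.1993 0.2009]
top (0.544, -0.0255) 0.0135 0.017 38 [0.2033 0.2055 0.2073]
top (0.544, -0.0255) 0.019 0.024 52 [0.1952 0.198  0.2013]
top (0.544, -0.0255) 0.026 0.034 47 [0.1959 0.1989 0.2014]
top (0.544, -0.0275) 0 0.005 2 [0.1989 0.1991 0.1994]
top (0.544, -0.0275) 0.006 0.012 37 [0.1982 0.1999 0.2018]
top (0.544, -0.0275) 0.0135 0.017 42 [0.201  0.204  0.2064]
top (0.544, -0.0275) 0.019 0.024 59 [0.1951 0.1978 0.2014]
top (0.544, -0.0275) 0.026 0.034 46 [0.1959 0.1987 0.2014]
```

View pics/p14.png

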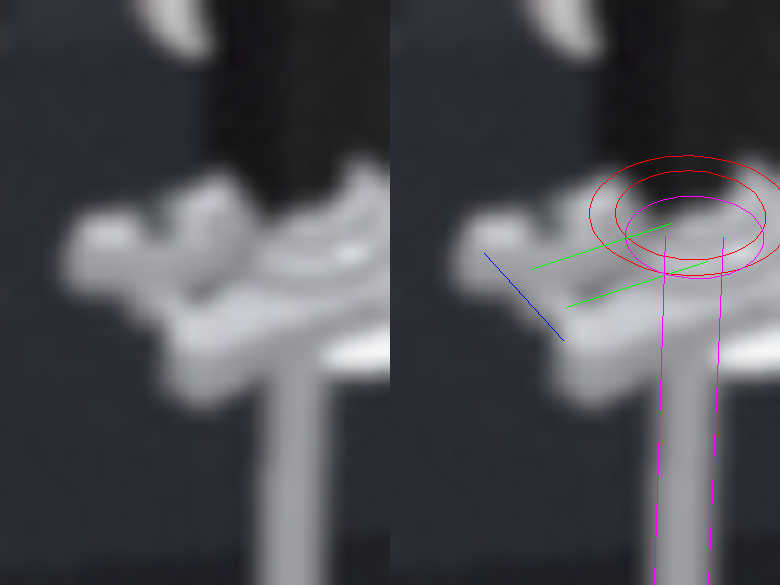

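Request:
carry_out(
  deltas=[
    [1,0,0,-0.025,0,0,0],
    [1,0,0,-0.025,0,0,0],
  ],
  force=12,
)

```text
time: 16.1
position: [0.5443, -0.0279, 0.2137]
tool_rot: [1.0, 0.0, 0.0, -0.0]
ft_force: [-0.4, 0.8, 0.3]
grip_width: 0.0158
```

```bash
python3 f.py
```

```text
16.1 [ 0.5443 -0.0279  0.2137] [-3.1415e+00 -1.0000e-04 -1.0000e-04] [-0.43  0.85  0.33] [-0.05  -0.011  0.015] 0.015754668979781537
```

Request:
carry_out(
  deltas=[
    [0.55,0,0,0,0,0,0],
    [0.5,0,0,0,0,0,0],
    [0.4,0,0,0,0,0,0],
    [0.3,0,0,0,0,0,0],
    [0.2,0,0,0,0,0,0],
  ],
)

```text
time: 16.6
position: [0.5441, -0.0279, 0.2139]
tool_rot: [1.0, 0.0, -0.0, 0.0]
ft_force: [0.1, -0.6, 0.9]
grip_width: 0.0315
```

```bash
python3 f.py; python3 look.py p15.png; python3 - <<'E'
from h import *
im,d=camera('side'); cv2.imwrite('pics/full15.png',cv2.resize(im[130:280,210:370,::-1],None,fx=4,fy=4,interpolation=cv2.INTER_CUBIC))
E
```

```text
16.6 [ 0.5441 -0.0279  0.2139] [ 3.1416e+00  3.0000e-04 -2.0000e-04] [ 0.1  -0.63  0.92] [-0.103  0.093  0.036] 0.03151544751064871
16.6 [ 0.5441 -0.0279  0.2139] [ 3.1416e+00  3.0000e-04 -2.0000e-04] [ 0.1  -0.63  0.92] [-0.103  0.093  0.036] 0.03151544751064871
```

View pics/full15.png

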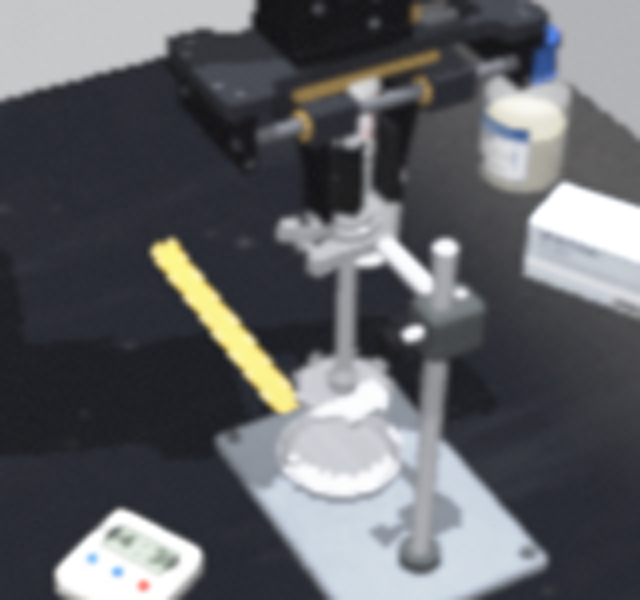

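Request:
carry_out(
  deltas=[
    [-0.2,0,0,0,0,0,0],
    [-0.4,0,0,0,0,0,0],
    [-0.4,0,0,0,0,0,0],
    [-0.4,0,0,-0.6,0,0,0],
    [-0.4,0,0,-1.3,0,0,0],
    [-0.4,0,0,-2.2,0,0,0],
    [-0.4,0,0,-3.2,0,0,0],
    [-0.4,0,0,-4.2,0,0,0],
  ],
)

```text
time: 17.5
position: [0.5439, -0.0278, 0.3197]
tool_rot: [1.0, 0.0, -0.0, -0.0]
ft_force: [0.5, -0.9, -0.1]
grip_width: 0.0603
```

Request:
carry_out(
  deltas=[
    [-0.4,-1,0,-0.5,0,0,0],
    [-0.4,-2,-1,-0.5,0,0,0],
    [-0.4,-3,-2.5,-0.5,0,0,0],
    [-0.4,-3,-4,-0.5,0,0,0],
    [-0.4,-3,-5.5,-0.5,0,0,0],
    [-0.4,-3,-7,-0.5,0,0,0],
    [-0.4,-3,-8,-0.5,0,0,0],
    [-0.4,-3,-8,-0.5,0,0,0],
  ],
)

```text
time: 18.3
position: [0.4687, 0.1747, 0.3314]
tool_rot: [1.0, 0.002, 0.0, -0.001]
ft_force: [0.1, 0.4, 0.4]
grip_width: 0.0608
```

```bash
python3 f.py; python3 - <<'E'
from h import *
im,d=camera('side'); a=cv2.resize(im[150:250,240:340,::-1],(590,590),interpolation=cv2.INTER_CUBIC);cv2.imwrite('pics/s16.png',a)
P=cloud('side',d);P[d==0]=9
def stats(P,c):
  m=np.hypot(P[...,0]-c[0],P[...,1]-c[1])<.035
  for lo,hi in((.06,.072),(.09,.18),(.203,.216),(.218,.26)):
    q=P[m&(P[...,2]>lo)&(P[...,2]<hi)&(np.hypot(P[...,0]-c[0],P[...,1]-c[1])<(.035 if lo<.08 else .016))]
    if len(q): print(lo,len(q),((np.percentile(q,2,0)+np.percentile(q,98,0))/2).round(4),np.median(q,0).round(4),q[:,2].max().round(4))
stats(P,(.544,-.0265))
im,d=camera('top'); r,c=map(int,project('top',[.544,-.026,.1])); cv2.imwrite('pics/t16.png',cv2.resize(im[r-40:r+40,c-40:c+40,::-1],(590,590),interpolation=cv2.INTER_CUBIC))
P=cloud('top',d);P[d==0]=9; stats(P,(.544,-.0265))
for t in['stirrer','beaker','timer','amber_bottle']:
    for s in spot_in('top',t)[:1]:
        r,c=map(int,s['pixel']); print(t,round(s['score'],2),r,c)
E
```

```text
18.3 [0.4687 0.1747 0.3314] [-3.1406e+00 -6.9000e-03 -3.0000e-04] [0.08 0.37 0.37] [-0.083  0.081 -0.035] 0.060827370589349616
0.06 12 [ 0.5395 -0.0354  0.07  ] [ 0.5258 -0.0414  0.0704] 0.0719
0.09 116 [ 0.5422 -0.0284  0.1317] [ 0.5407 -0.0292  0.1336] 0.1736
0.203 78 [ 0.5444 -0.0288  0.2091] [ 0.54   -0.0326  0.2072] 0.2158
0.218 119 [ 0.5414 -0.0283  0.2382] [ 0.5399 -0.0313  0.2399] 0.2582
0.06 10 [ 0.537  -0.0256  0.0709] [ 0.5288 -0.0248  0.0717] 0.072
0.09 14 [ 0.5404 -0.025   0.119 ] [ 0.5404 -0.0249  0.1196] 0.1493
0.203 55 [ 0.5446 -0.0272  0.2076] [ 0.5411 -0.0309  0.207 ] 0.2121
0.218 43 [ 0.5425 -0.0256  0.2409] [ 0.5412 -0.0256  0.2546] 0.2596
stirrer 0.5 212 280
beaker 0.63 167 212
timer 0.59 265 285
amber_bottle 0.59 254 382
```

View pics/s16.png

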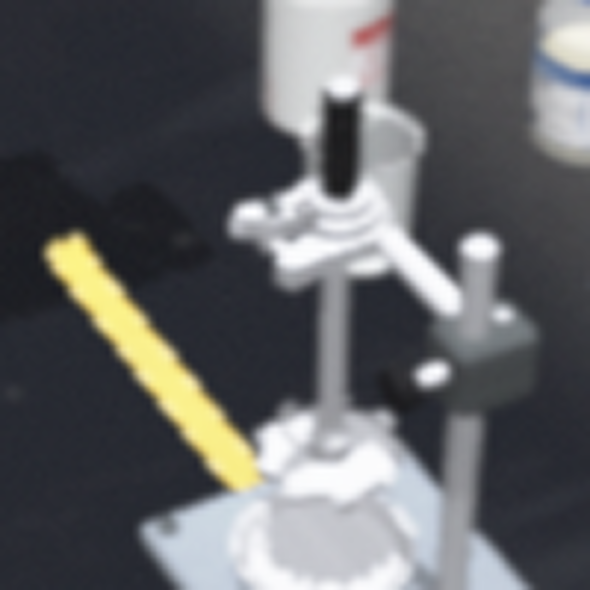

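View pics/t16.png

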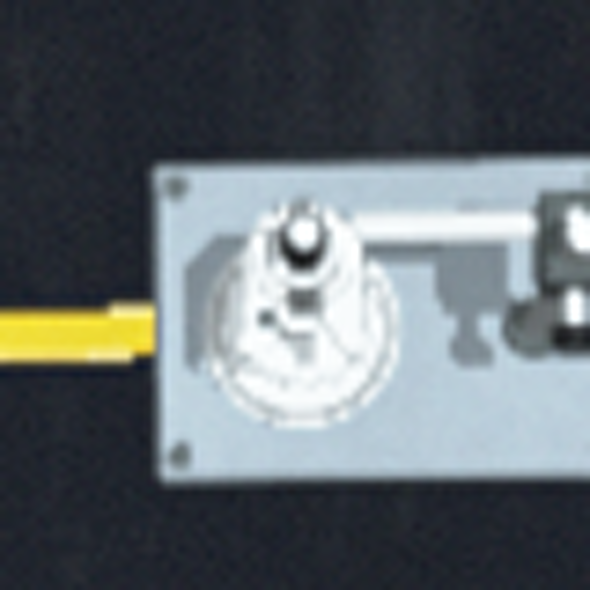

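```bash
python3 -c "
from rig import *
print(hand_in())"
```

```text
the job is handed in; nothing more can be done
None
```

The stirrer is hanging on the drip stand's hook, released and plumb, and I handed the job in at about 18.5 s of the 61 s allowed.

- **Insertion:** I gripped it by the sleeve and brought the shaft in along the slot. The gate resisted with about 4 N, and all side force dropped to zero near the pocket centre, so I took the gate as shut behind it. I found the pocket centre by touching the slot's end and one of its sides.
- **Lowering:** I let the collar down in 1 mm steps until it landed. Its underside was then at about 0.198 m, which matches the pocket floor the cameras showed (about 0.197–0.199 m) rather than the wall top (about 0.201–0.205 m). The collar pressed on the hook with about 12 N at most. I eased off until the hook carried the weight, then opened the fingers slowly and backed away.
- **Last checks:**
  - The stirrer is upright to within about 1–2 mm between shaft and grip.
  - The grip top is at the height expected for a seated collar, after allowing for the depth offset I saw at the start.
  - The beaker, timer and amber bottle were found within 2 pixels of where they started.
  - The gripper is clear, with no contact force.
- **Less certain:** the images are too coarse to show the gate finger clearly, so its being shut rests mainly on the force drop. In the grip, the stirrer sat about 2 mm off-centre sideways; I allowed for this when aligning it.

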